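# Find which way the grinder's bean cap unlocks and hold it lifted off

## Robot

A 6-joint arm with a two-finger parallel gripper is mounted at the origin on a cart in front of the work surface, level with it; the furniture and walls round the work are solid. World frame = base frame: x ahead of the robot, y to its left, z up, the work surface at z = 0. Lengths are in m, angles in degrees, forces in N, time in s.
With the tool pointing down it reaches from about 0.35 to 1 m from the base axis. Payload 7.1 kg.
Tool frame: the origin (TCP) lies midway between the tips of the shut fingers; the grasp point (between the pads) lies 19 mm behind it (manip.hold_point_z is the distance from the TCP to the grasp point, in m); z points along the fingers, y is the line along which they close (so a half turn about z gives the same grasp; the last joint's range is limited). The gripper opens to 85 mm and grips with 20 to 120 N. Pads are 22 mm wide; open, the fingers measure 114 mm over their backs; the gripper's body (76 mm by 85 mm) begins 54 mm behind the grasp point. The pads swing forward as they close: fully open they stand 13 mm farther back than shut.
Start: joints at [68.984, 24.242, 93.386, -0, 62.372, -1.089], TCP at [0.213, 0.588, 0.197] pointing down, gripper open.
Joint ranges: [-172.04, 172.04], [-51.8, 120.97], [4.93, 147.93], [-75.15, 255.16], [6.16, 154.13], [-145.62, 145.62]. Speed limits (degrees/s): [136.94, 136.94, 172.46, 180, 180, 180].

## Interface

Orientations are given as [roll, pitch, yaw] about the fixed x, y, z axes, in that order (R = Rz(yaw) Ry(pitch) Rx(roll)).
In Python, from rig import manip gives the robot as it stands.
- The arm moves only by the tool jog_arm, never from a script. Its argument "increments" is a list of rows, each an object of numbers: "hand": the finger opening in m, from 0 to 0.0854; "x", "y", "z": the shift along the tool's x, y, z in m; "wx", "wy", "wz": the turn, a rotation vector about the tool's x, y, z in units of 5 degrees (1.0 is 5 degrees). A call has 1 to 20 rows; each row is the pose to reach, as a shift and turn from the pose commanded when the call began, along the tool's axes at that moment; what a row does not reach only later rows make up. A row lasts 1/12 s, in which the tool goes at most 41.7 mm and 7.16 degrees, less where a joint would pass 70% of its speed; a pose out of reach is approached as far as the arm can. A call with a gripper value outside its range is refused whole. The fingers move at their own pace and stop on an object; "newtons" is the grip in N (left out, the last holds). Time passes only in rows, so rows that repeat a pose let the fingers close. It gives the time, the measured TCP pose, the force, the opening and the grip force at its end, in the units of the state.
- manip.get_obs(): the state, without advancing time (a new reading comes with each control period).
- manip.get_image(name): name is "side" or "top" or "wrist"; returns a dict with "frame" (384x512x3 uint8, red, green, blue), "fx", "fy", "cx", "cy" (pixels), "k1" (the pictures are not rectified: a ray, as slopes to the right and down, at radius r is drawn at 1 + k1 r^2 times it, then the intrinsics apply), "R" (3x3) and "t" (3): a world point X has camera coordinates R X + t. Camera axes: x right, y down, z forward; pixel columns grow to the right and rows downward; lengths in m; the calibration is good to about 2 mm. A picture is of the moment at which its call begins. There is no depth.
- manip.hand_in(): hands the job in; it is judged then, once.
The state is a dict: "time": time; "joints": joint angles; "qd": joint speeds; "joint_efforts": joint torques, N m; "position": TCP position; "ee_rot": TCP orientation; "force": force on the tool from outside, world axes, zero at the start; "torque": the same for the moment, N m; "gripper_width": opening from 0.0 (shut) to 1.0 (fully open); "grasp_force": force on a finger pad.
Only numpy, scipy, OpenCV 4.12 (cv2) and the standard library are available. Lean on these libraries where they do the work, as an engineer would, in place of code of your own. Each camera call takes 0.05 s, during which the arm holds its last target. There are 200 camera calls.

## Task

The coffee grinder is to be refilled with beans: unlock its twist cap and lift it off. Nobody remembers whether this cap loosens clockwise or anticlockwise, so find out by trying: one way stops hard after a little turn, the other way goes on turning to about a quarter turn and frees it; do not wrench it against the hard stop. Finish still holding the cap in the gripper, level and straight above the open grinder, about 10 cm above where it sat, without having shifted the jam jar, tin or mug beside it.

Things in the scene. Friction and masses are not known exactly. Their poses are not given: they have to be found in the camera images.
- grinder: Round electric coffee grinder, steel with black top rim, fixed to the worktop: 118 mm across at the foot, 101 mm at the top, 112 mm tall. Origin: centre of its underside; z up; x points from its front push switch (60 mm from the axis, 46 mm up) to its back. A recess in its top, 79 mm across, 8 mm deep, holds the cap.
- cap: Loose twist cap, 0.11 to 0.2 kg: black disc 76 mm across, 8 mm thick, flush in the grinder's top, with an upright aluminium grip bar 58 mm long, 12 mm thick, 32 mm tall. Origin: centre of the disc's underside, 104 mm above the worktop when seated; z up, x along the bar. Under it, unseen, a T-shaped foot reaches 16 mm down and is caught in the grinder (2 mm of lift play while locked).
- cap_grip (a point): Centre of the cap's grip bar, 18 mm above the disc's top, 14 mm below the bar's top, 130 mm above the worktop when seated; axes as the cap's (pinch across y, 12 mm). At the start the bar lies within 5 degrees of the grinder's x axis. The cap may be let go and gripped anew; it stays as turned.
- grinder_mouth (a point): Centre of the grinder's top, 112 mm up, on the cap's turning axis. From the start the cap stops hard one way after 3 to 18 degrees (which way differs and cannot be seen); the other way it turns easily, is free to lift straight up while the bar is 62 to 112 degrees from the grinder's x axis (75 to 80 from the start is good) and stops hard near 115. Over 5 N m at a stop is forcing.
- jam_jar: Bystander: strawberry-jam jar with a green lid, 62 mm across, 86 mm tall, loose on the worktop near the grinder. Origin: centre of its underside.
- tin_small: Bystander: small food tin, 58 mm across, 72 mm tall, loose on the worktop near the grinder. Origin: centre of its underside.
- mug_in_use: Bystander: green and white mug, 78 mm across plus handle, 101 mm tall, loose on the worktop near the grinder. Origin: centre of its underside.
Not all that is in view belongs to the job. What is shaped like the cap but orange is not meant. Leave any pink look-alike of the grinder alone.

How it is judged:
By the outcome, as a careful person would: the job done as asked, in the order asked, and still so for the second after the job is handed in, while the arm keeps its last pose, push and grip.
It also fails if it takes over 51 s, if anything falls off the work surface, if the arm or the gripper's body presses on something with over 40 N, if the wrist force passes 120 N, or if a joint passes its speed limit or range.

## Working session

There is one attempt and no reset: what is moved stays moved. The work goes in short steps, Python scripts to look and compute and a tool call to move; the robot and the scene stay as the last step left them, time stands still between calls to the robot, and variables do not carry over. Pictures are saved under pics/ and viewed, at most 10 in all, crops included, and the job is handed in when it is done.

Besides the shell and the picture viewer there is one more tool, called after "Emit:" by a JSON object that holds its "name" and its "arguments", one argument or row to a line. jog_arm: Moves the arm, as the interface text tells. Its arguments: {"type":"object","properties":{"increments":{"type":"array","items":{"type":"object","properties":{"hand":{"type":"number"},"x":{"type":"number"},"y":{"type":"number"},"z":{"type":"number"},"wx":{"type":"number"},"wy":{"type":"number"},"wz":{"type":"number"}}}},"newtons":{"type":"number"}},"required":["increments"]}

```bash
ls; mkdir -p pics
cat > h.py <<'E'
from rig import manip
import numpy as np, cv2
def shot(n):
    im=manip.get_image(n); return im
def ray(im,u,v):
    k=np.array([[im['fx'],0,im['cx']],[0,im['fy'],im['cy']],[0,0,1.]])
    p=cv2.undistortPoints(np.array([[[u,v]]],float),k,np.array([im['k1'],0,0,0.]))[0,0]
    R=np.array(im['R']);t=np.array(im['t']); d=R.T@np.array([p[0],p[1],1]); return -R.T@t,d
def onz(im,u,v,z):
    o,d=ray(im,u,v); return o+d*(z-o[2])/d[2]
def proj(im,X):
    k=np.array([[im['fx'],0,im['cx']],[0,im['fy'],im['cy']],[0,0,1.]])
    return cv2.projectPoints(np.array(X,float).reshape(-1,1,3),cv2.Rodrigues(np.array(im['R']))[0],np.array(im['t'],float),k,np.array([im['k1'],0,0,0.]))[0][:,0]
def save(im,n): cv2.imwrite('pics/'+n,cv2.cvtColor(np.asarray(im),cv2.COLOR_RGB2BGR))
E
python3 - <<'E'
from h import *
import pickle
print(manip.get_obs())
ims={n:shot(n) for n in('top','side','wrist')}
pickle.dump(ims,open('ims.pkl','wb'))
save(np.vstack([np.hstack([ims['top']['frame'],ims['side']['frame']])])[:, :],'a_.png')
a=cv2.imread('pics/a_.png'); 
for n in('top','side'): save(ims[n]['frame'],n+'0.png')
for n in ims: print(n,ims[n]['fx'],ims[n]['k1'],-np.array(ims[n]['R']).T@ims[n]['t'])
E
```

```text
pics
{'time': 0.0, 'joints': array([ 6.89835646e+01,  2.42859189e+01,  9.34331079e+01, -9.08940279e-04,
        6.23742342e+01, -1.09087247e+00]), 'qd': array([ 0.00309071,  0.01868195, -0.04403192, -0.14195781,  0.06697932,
       -0.02287673]), 'joint_efforts': array([-8.46857783e-04, -5.57403624e+01, -2.81732994e+01, -1.08012875e-04,
        7.43964018e-03,  4.62737390e-06]), 'position': array([0.21277645, 0.58699487, 0.19591806]), 'ee_rot': array([-1.79906741e+02, -9.71032832e-04,  1.60074858e+02]), 'force': array([ 0.52170185, -1.41528126, -0.06784418]), 'torque': array([ 0.03092348, -0.00642993, -0.0109304 ]), 'grasp_force': 0.0, 'gripper_width': 1.0024377620731866}
top 437.62576857901905 0.0234970151222731 [ 0.35190422 -0.05361059  1.2546845 ]
side 389.7639748200763 -0.07895488736716602 [ 0.26765015 -0.92355489  0.61104042]
wrist 295.9418708221465 0.015169157325673838 [0.13702647 0.61472146 0.37462126]
```

View pics/top0.png

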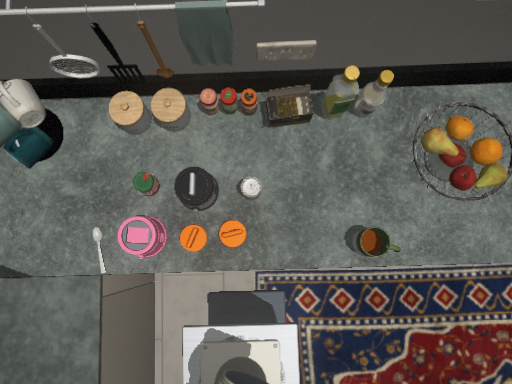

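View pics/side0.png

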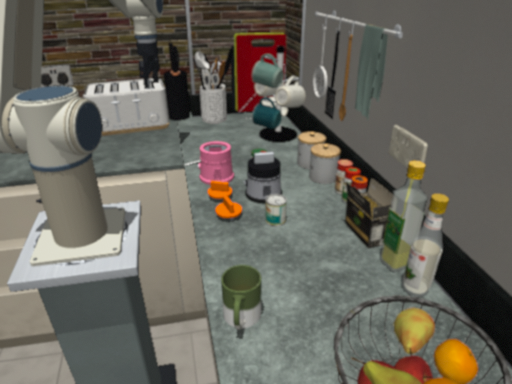

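Top view: steel/black grinder with its silver bar is at about (195,187), the jam jar at (146,183), the tin at (251,187) and the mug at (374,241). Look-alikes are the pink grinder at (141,236) and the orange caps at (193,238) and (233,234). I choose (195,187) and will check it in a close crop.

Run:
```python
from h import *
import pickle
ims=pickle.load(open('ims.pkl','rb'))
T=ims['top'];S=ims['side']
print('tcp px',proj(T,[[.213,.588,.2],[0,0,0],[0.4,0,0]]))
f=T['frame']; g=cv2.cvtColor(f,cv2.COLOR_RGB2GRAY)
x0,y0=165,155; c=f[y0:225,x0:230]; gc=g[y0:225,x0:230]
hsv=cv2.cvtColor(c,cv2.COLOR_RGB2HSV)
m=((gc>130)).astype(np.uint8)
n,l,st,ce=cv2.connectedComponentsWithStats(m)
for i in range(1,n):
    if st[i,4]>15: print('bright',st[i],ce[i]+[x0,y0])
m=(gc<45).astype(np.uint8); n,l,st,ce=cv2.connectedComponentsWithStats(m)
for i in range(1,n):
    if st[i,4]>50: print('dark',st[i],ce[i]+[x0,y0])
for n,(u,v) in dict(jar=(146,183),tin=(251,187),cap=(193.5,184)).items(): print(n,onz(T,u,v,.08 if n!='cap' else .144))
a=cv2.resize(c,None,fx=6,fy=6,interpolation=cv2.INTER_CUBIC)
s=cv2.resize(S['frame'][135:235,190:300],None,fx=4.2,fy=4.2,interpolation=cv2.INTER_CUBIC)
H=max(a.shape[0],s.shape[0]); pad=lambda q:cv2.copyMakeBorder(q,0,H-q.shape[0],0,0,cv2.BORDER_CONSTANT)
w=np.hstack([pad(a),pad(s)])[:600,:]; w=cv2.resize(w,(800,int(w.shape[0]*800/w.shape[1])));print(a.shape,s.shape,w.shape); save(w,'crop1.png')
```

```text
tcp px [[-15.81219004 320.06331163]
 [240.3501256  382.22633118]
 [236.43094717 234.98375004]]
bright [51  7  5  7 19] [218.57894737 164.84210526]
bright [24 18  5 22 86] [191.46511628 183.23255814]
bright [58 66  7  4 18] [226.88888889 222.94444444]
jar [0.54578353 0.23913973 0.08      ]
tin [ 0.52534002 -0.04645153  0.08      ]
cap [0.52857168 0.10076344 0.144     ]
(420, 390, 3) (420, 462, 3) (394, 800, 3)
```

View pics/crop1.png

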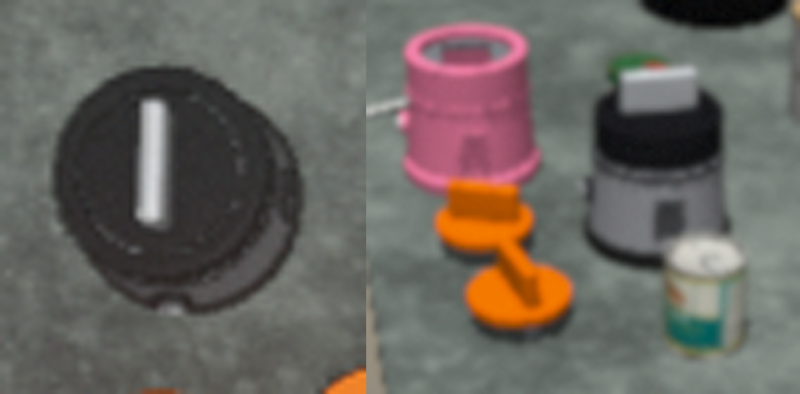

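The crop confirms it: black-topped steel grinder with an aluminium bar. Its front switch at crop (172,308) faces the robot, so the grinder's x axis is about world +x. The jar is to its left and the tin to its right.

```bash
cat >> h.py <<'E'
from scipy.spatial.transform import Rotation as Ro
def plan(p,yaw,cur=None):
    o=manip.get_obs(); R=Ro.from_euler('xyz',o['ee_rot'],degrees=True)
    p0=o['position'] if cur is None else np.array(cur)
    T=Ro.from_euler('xyz',[180,0,yaw],degrees=True)
    print('shift',R.inv().apply(np.array(p)-p0).round(4),'turn/5',((R.inv()*T).as_rotvec(degrees=True)/5).round(3))
E
python3 - <<'E'
from h import *
import pickle
ims=pickle.load(open('ims.pkl','rb')); T=ims['top'];S=ims['side']
p=onz(T,191.5,183.2,.144);print('bar',p)
print('ends',onz(T,192,172.8,.144),onz(T,191.6,194,.144))
q=onz(T,193.8,185.5,.112);print('rim',q)
print('side check',proj(S,[p,q,[*q[:2],0]]), 'switch',onz(T,195.5,209.5,.046))
plan([*p[:2],.24],180)
E
```

```text
bar [0.53082462 0.10588569 0.144     ]
ends [0.55794448 0.10421347 0.144     ] [0.50278435 0.10601708 0.144     ]
rim [0.52962109 0.10447473 0.112     ]
side check [[264.42229693 152.00038521]
 [264.02333377 162.02348315]
 [263.62175504 194.37348389]] switch [0.47230792 0.10984878 0.046     ]
shift [-0.463  -0.3441 -0.0435] turn/5 [-1.400e-02 -2.000e-03 -3.985e+00]
```

Emit:
{"name": "jog_arm", "arguments": {
  "increments": [
    {"x": -0.04,"y": -0.03,"z": -0.02,"wz": -0.5},
    {"x": -0.08,"y": -0.06,"z": -0.03,"wz": -1},
    {"x": -0.11,"y": -0.083,"z": -0.043,"wz": -1.5},
    {"x": -0.14,"y": -0.105,"z": -0.043,"wz": -2},
    {"x": -0.17,"y": -0.127,"z": -0.043,"wz": -2.4},
    {"x": -0.2,"y": -0.149,"z": -0.043,"wz": -2.8},
    {"x": -0.23,"y": -0.171,"z": -0.043,"wz": -3.2},
    {"x": -0.26,"y": -0.193,"z": -0.043,"wz": -3.6},
    {"x": -0.29,"y": -0.215,"z": -0.043,"wz": -4},
    {"x": -0.32,"y": -0.238,"z": -0.043,"wz": -4},
    {"x": -0.35,"y": -0.26,"z": -0.043,"wz": -4},
    {"x": -0.38,"y": -0.282,"z": -0.043,"wz": -4},
    {"x": -0.41,"y": -0.304,"z": -0.043,"wz": -4},
    {"x": -0.435,"y": -0.324,"z": -0.043,"wz": -4},
    {"x": -0.455,"y": -0.338,"z": -0.043,"wz": -4},
    {"x": -0.463,"y": -0.344,"z": -0.043,"wz": -4},
    {"x": -0.463,"y": -0.344,"z": -0.043,"wz": -4},
    {"x": -0.463,"y": -0.344,"z": -0.043,"wz": -4,"hand": 0.05},
    {"x": -0.463,"y": -0.344,"z": -0.043,"wz": -4,"hand": 0.05}
  ]
}}

```text
invalid input
```

Run:
```python
from h import *
import pickle
o=manip.get_obs();print(o['time'],o['position'],o['ee_rot'],o['joints'],o['force'],o['torque'])
W=shot('wrist');T=shot('top');S=shot('side');pickle.dump((W,T,S),open('i2.pkl','wb'))
save(np.hstack([W['frame']]),'w2.png')
print(proj(W,[[.53,.105,.144],[.53,.105,.112]]))
```

```text
0.15 [0.21281537 0.58715927 0.1961046 ] [-1.79930934e+02  3.44844303e-05  1.60073739e+02] [ 6.89859318e+01  2.42764434e+01  9.34209548e+01 -1.51886562e-03
  6.23716548e+01 -1.08710161e+00] [ 0.18933837  0.5478983  -0.02592694] [ 0.01139766 -0.06414924  0.00076012]
[[-15.709306   540.41164191]
 [  4.98098876 506.63570327]]
```

View pics/w2.png

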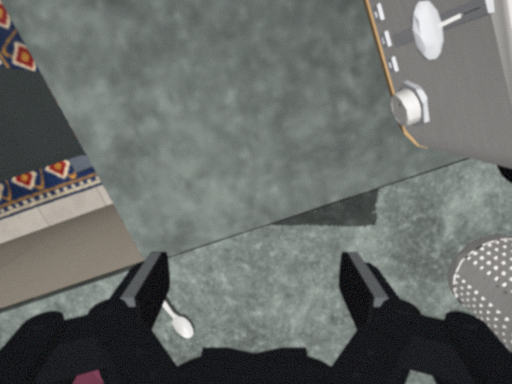

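The move was refused, so the picture still shows the starting place (toaster at right, no cap). I'll retry with every key filled in.

Emit:
{"name": "jog_arm", "arguments": {
  "increments": [
    {"hand": 0.085,"x": -0.04,"y": -0.03,"z": -0.02,"wx": 0.0,"wy": 0.0,"wz": -0.5},
    {"hand": 0.085,"x": -0.07,"y": -0.05,"z": -0.03,"wx": 0.0,"wy": 0.0,"wz": -1.0}
  ]
}}

```text
time: 0.47
position: [0.2566, 0.5227, 0.2239]
ee_rot: [-179.9, -0.0, 165.4]
force: [0.5, -0.0, 0.3]
gripper_width: 0.995
grasp_force: 0.0
```

Emit:
{"name": "jog_arm", "arguments": {
  "increments": [
    {"hand": 0.085,"x": -0.028,"y": -0.025,"z": -0.005,"wx": 0.0,"wy": 0.0,"wz": -0.4},
    {"hand": 0.085,"x": -0.056,"y": -0.05,"z": -0.01,"wx": 0.0,"wy": 0.0,"wz": -0.8},
    {"hand": 0.085,"x": -0.084,"y": -0.075,"z": -0.013,"wx": 0.0,"wy": 0.0,"wz": -1.2},
    {"hand": 0.085,"x": -0.112,"y": -0.1,"z": -0.013,"wx": 0.0,"wy": 0.0,"wz": -1.6},
    {"hand": 0.085,"x": -0.14,"y": -0.126,"z": -0.013,"wx": 0.0,"wy": 0.0,"wz": -2.0},
    {"hand": 0.085,"x": -0.168,"y": -0.151,"z": -0.013,"wx": 0.0,"wy": 0.0,"wz": -2.4},
    {"hand": 0.085,"x": -0.196,"y": -0.177,"z": -0.013,"wx": 0.0,"wy": 0.0,"wz": -2.8},
    {"hand": 0.085,"x": -0.224,"y": -0.202,"z": -0.013,"wx": 0.0,"wy": 0.0,"wz": -3.0},
    {"hand": 0.085,"x": -0.252,"y": -0.227,"z": -0.013,"wx": 0.0,"wy": 0.0,"wz": -3.0},
    {"hand": 0.085,"x": -0.28,"y": -0.252,"z": -0.013,"wx": 0.0,"wy": 0.0,"wz": -3.0},
    {"hand": 0.085,"x": -0.308,"y": -0.277,"z": -0.013,"wx": 0.0,"wy": 0.0,"wz": -3.0},
    {"hand": 0.085,"x": -0.334,"y": -0.301,"z": -0.013,"wx": 0.0,"wy": 0.0,"wz": -3.0},
    {"hand": 0.085,"x": -0.355,"y": -0.32,"z": -0.013,"wx": 0.0,"wy": 0.0,"wz": -3.0},
    {"hand": 0.05,"x": -0.365,"y": -0.329,"z": -0.013,"wx": 0.0,"wy": 0.0,"wz": -3.0},
    {"hand": 0.05,"x": -0.365,"y": -0.329,"z": -0.013,"wx": 0.0,"wy": 0.0,"wz": -3.0},
    {"hand": 0.05,"x": -0.365,"y": -0.329,"z": -0.013,"wx": 0.0,"wy": 0.0,"wz": -3.0},
    {"hand": 0.05,"x": -0.365,"y": -0.329,"z": -0.013,"wx": 0.0,"wy": 0.0,"wz": -3.0}
  ]
}}

```text
time: 1.88
position: [0.5246, 0.1117, 0.2372]
ee_rot: [180.0, -0.0, -179.9]
force: [-0.2, -0.2, 0.8]
gripper_width: 0.584
grasp_force: 0.0
```

Run:
```python
from h import *
import pickle
o=manip.get_obs();print(o['time'],o['position'],o['ee_rot'],o['joints'],o['force'],o['torque'])
W=shot('wrist');pickle.dump(W,open('i2.pkl','wb'))
save(W['frame'],'w3.png')
print(proj(W,[[.53,.105,.144],[.53,.105,.112],[.559,.105,.144],[.501,.105,.144]]))
```

```text
1.8833 [0.52456911 0.11173446 0.23724411] [ 1.79984484e+02 -4.33936657e-02 -1.79900454e+02] [ 1.07385211e+01  1.40877331e+01  1.02412489e+02  2.59820864e-02
  6.35395632e+01 -7.93726040e+01] [-0.2497529  -0.23932071  0.79809004] [-0.01386618  0.02226288 -0.04051924]
[[247.04145213 190.68793253]
 [247.68067078 181.63503677]
 [247.19952461 218.49703801]
 [246.87085542 161.03052642]]
```

View pics/w3.png

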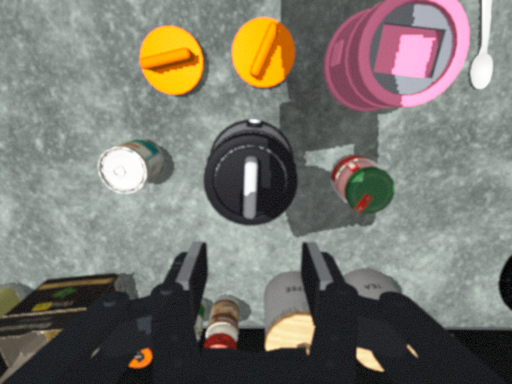

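Wrist view: grinder centred near (251,172), with the silver bar from about (251,157) to (249,216) and the jar, tin and pink/orange decoys well clear. Measuring the bar and rim accurately.

Run:
```python
from h import *
import pickle
W=pickle.load(open('i2.pkl','rb')); f=W['frame'];g=cv2.cvtColor(f,cv2.COLOR_RGB2GRAY)
m=np.zeros_like(g);m[145:226,225:275]=(g[145:226,225:275]>165)
n,l,st,ce=cv2.connectedComponentsWithStats(m)
i=1+st[1:,4].argmax();print(st[i],ce[i])
c=cv2.findContours((l==i).astype(np.uint8),0,1)[0][0];r=cv2.minAreaRect(c);b=cv2.boxPoints(r);print(r)
P=np.array([onz(W,*q,.144) for q in b]);print(P.round(4),P.mean(0))
e=max([(P[k]-P[k-1] for k in range(2))],key=lambda d:0) if 0 else [P[1]-P[0],P[2]-P[1]]
e=max(e,key=np.linalg.norm);print('len',np.linalg.norm(e),'ang',np.degrees(np.arctan(e[1]/e[0])))
# rim circle at z=.112
m=np.zeros_like(g);m[115:228,200:302]=(g[115:228,200:302]<40)
c=max(cv2.findContours(m,0,1)[0],key=cv2.contourArea)[:,0]
Q=np.array([onz(W,*q,.112) for q in c]);Q=Q[Q[:,0]>.525]  # far side of rim is unoccluded
print(np.c_[Q[::6,:2]].round(3).tolist())
A=np.c_[2*Q[:,:2],np.ones(len(Q))];s=np.linalg.lstsq(A,(Q[:,:2]**2).sum(1),rcond=None)[0];print('rim',s[:2],np.sqrt(s[2]+s[0]**2+s[1]**2))
print('switch',onz(W,254.5,121.5,.046))
o=manip.get_obs();print(o['position'])
```

```text
[244 161  13  36 377] [249.74005305 177.78249337]
((249.82923889160156, 178.57386779785156), (11.593234062194824, 35.22346496582031), 3.1798300743103027)
[[0.5352 0.1011 0.144 ]
 [0.5007 0.1033 0.144 ]
 [0.5012 0.1141 0.144 ]
 [0.5359 0.1123 0.144 ]] [0.51825694 0.10769945 0.144     ]
len 0.03464667885251088 ang -3.5706801788296167
[[0.526, 0.148], [0.533, 0.147], [0.536, 0.144], [0.529, 0.145], [0.528, 0.129], [0.535, 0.129], [0.536, 0.124], [0.531, 0.118], [0.526, 0.117], [0.533, 0.116], [0.539, 0.116], [0.546, 0.116], [0.553, 0.115], [0.56, 0.115], [0.565, 0.118], [0.567, 0.117], [0.567, 0.124], [0.571, 0.13], [0.568, 0.136], [0.564, 0.143], [0.556, 0.149], [0.55, 0.152], [0.543, 0.155], [0.536, 0.156], [0.529, 0.156]]
rim [0.54755316 0.13391564] 0.021544689139777133
switch [0.47278278 0.11229837 0.046     ]
[0.52452238 0.11198877 0.2373193 ]
```

Emit:
{"name": "jog_arm", "arguments": {
  "increments": [
    {"hand": 0.05,"x": -0.0055,"y": -0.0055,"z": 0.02,"wx": 0.0,"wy": 0.0,"wz": 0.3},
    {"hand": 0.05,"x": -0.0055,"y": -0.0055,"z": 0.05,"wx": 0.0,"wy": 0.0,"wz": 0.6},
    {"hand": 0.05,"x": -0.0055,"y": -0.0055,"z": 0.075,"wx": 0.0,"wy": 0.0,"wz": 0.6},
    {"hand": 0.05,"x": -0.0055,"y": -0.0055,"z": 0.095,"wx": 0.0,"wy": 0.0,"wz": 0.6},
    {"hand": 0.05,"x": -0.0055,"y": -0.0055,"z": 0.108,"wx": 0.0,"wy": 0.0,"wz": 0.6},
    {"hand": 0.05,"x": -0.0055,"y": -0.0055,"z": 0.114,"wx": 0.0,"wy": 0.0,"wz": 0.6},
    {"hand": 0.05,"x": -0.0055,"y": -0.0055,"z": 0.116,"wx": 0.0,"wy": 0.0,"wz": 0.6},
    {"hand": 0.05,"x": -0.0055,"y": -0.0055,"z": 0.116,"wx": 0.0,"wy": 0.0,"wz": 0.6},
    {"hand": 0.05,"x": -0.0055,"y": -0.0055,"z": 0.116,"wx": 0.0,"wy": 0.0,"wz": 0.6}
  ]
}}

```text
time: 2.68
position: [0.5313, 0.106, 0.1223]
ee_rot: [180.0, 0.1, 177.1]
force: [0.6, -0.2, 0.9]
gripper_width: 0.586
grasp_force: 0.0
```

Run:
```python
from h import *
o=manip.get_obs();print(o['time'],o['position'],o['ee_rot'],o['joints'],o['force'],o['torque'])
W=shot('wrist');S=shot('side')
w=W['frame'][100:384,130:390];s=cv2.resize(S['frame'][90:220,210:310],None,fx=2.8,fy=2.8,interpolation=cv2.INTER_CUBIC)
s=s[:284];s=cv2.copyMakeBorder(s,0,284-s.shape[0],0,0,cv2.BORDER_CONSTANT)
save(np.hstack([w,s]),'ws4.png')
print(proj(W,[[*o['position'][:2],.144]])-[130,100])
```

```text
2.6833 [0.53134246 0.10600361 0.12232416] [1.79979645e+02 8.14906934e-02 1.77113182e+02] [ 1.00229487e+01  2.31159384e+01  1.07117982e+02  2.14354581e-03
  4.96821008e+01 -7.70916332e+01] [ 0.64747998 -0.19937847  0.86657071] [-0.00863972  0.00751038  0.03933863]
[[124.22385241 140.79603976]]
```

View pics/ws4.png

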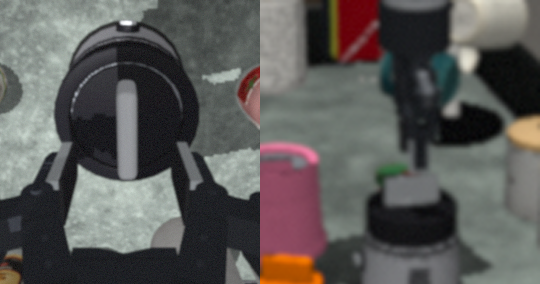

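The wrist crop shows the bar midway between the fingers, centre (127,130). The side crop leaves the tip height unclear, so I'll check by projection.

Run:
```python
from h import *
W=shot('wrist');S=shot('side');o=manip.get_obs();p=o['position'];print(p)
X=[p+[0,s*.025,dz] for s in(1,-1) for dz in (.0,.007,.02,.04,.06)]
print('wrist-crop',(proj(W,X)-[130,100]).round(0).tolist());print('side',proj(S,X).round(0).tolist())
R=np.array(W['R']);print('cam',-R.T@W['t'],R[2])
B=[[.53+.029*a,.106,.144] for a in(-1,1)];print('bar',proj(W,B)-[130,100],proj(S,B))
s=S['frame'][110:190,235:300].copy()
s=cv2.resize(s,None,fx=7,fy=7,interpolation=cv2.INTER_CUBIC)
for q,c in zip(proj(S,X),[(255,0,0)]*5+[(0,255,0)]*5): cv2.circle(s,tuple(int(a) for a in (q-[235,110]+.5)*7),3,c,-1)
save(s,'s5.png')
```

```text
[0.53138547 0.10555976 0.12230899]
wrist-crop [[162.0, 123.0], [163.0, 128.0], [166.0, 137.0], [171.0, 154.0], [178.0, 176.0], [86.0, 127.0], [85.0, 132.0], [82.0, 141.0], [77.0, 159.0], [71.0, 181.0]]
side [[263.0, 155.0], [263.0, 153.0], [263.0, 149.0], [263.0, 143.0], [263.0, 137.0], [267.0, 162.0], [267.0, 160.0], [267.0, 156.0], [267.0, 150.0], [267.0, 143.0]]
cam [0.4505751  0.10953429 0.30095925] [ 0.31768041 -0.01526107 -0.94807503]
bar [[121.90186708  91.43205143]
 [126.84465935 180.56314044]] [[254.60103785 152.8870017 ]
 [273.58760194 151.14557619]]
```

View pics/s5.png

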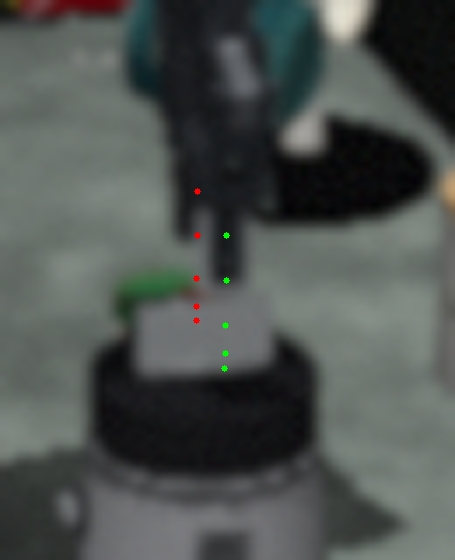

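The drawn tips (side, about (267,150) near and (263,143) far) lie some 3–4 cm above the reported TCP. I'll close part-way here, which is harmless, and look again.

Emit:
{"name": "jog_arm", "arguments": {
  "increments": [
    {"hand": 0.024,"x": 0.0,"y": 0.0,"z": 0.0,"wx": 0.0,"wy": 0.0,"wz": 0.0},
    {"hand": 0.024,"x": 0.0,"y": 0.0,"z": 0.0,"wx": 0.0,"wy": 0.0,"wz": 0.0},
    {"hand": 0.024,"x": 0.0,"y": 0.0,"z": 0.0,"wx": 0.0,"wy": 0.0,"wz": 0.0},
    {"hand": 0.024,"x": 0.0,"y": 0.0,"z": 0.0,"wx": 0.0,"wy": 0.0,"wz": 0.0}
  ]
}}

```text
time: 3.22
position: [0.5309, 0.1054, 0.1215]
ee_rot: [180.0, 0.0, 177.1]
force: [-1.6, 0.3, 0.0]
gripper_width: 0.277
grasp_force: 0.0
```

Run:
```python
from h import *
W=shot('wrist');S=shot('side');o=manip.get_obs();p=o['position'];print(p,o['gripper_width'],o['force'])
X=[p+[0,s*.012,dz] for s in(1,-1) for dz in (.0,.007,.02,.04,.06)]
s=S['frame'][125:175,240:295].copy()
s=cv2.resize(s,None,fx=7,fy=7,interpolation=cv2.INTER_CUBIC)
for q,c in zip(proj(S,X),[(255,0,0)]*5+[(0,255,0)]*5): cv2.circle(s,tuple(int(a) for a in (q-[240,125]+.5)*7),2,c,-1)
w=cv2.resize(W['frame'][170:320,175:330],None,fx=2.3,fy=2.3,interpolation=cv2.INTER_CUBIC)
for q,c in zip(proj(W,X),[(255,0,0)]*5+[(0,255,0)]*5): cv2.circle(w,tuple(int(a) for a in (q-[175,170]+.5)*2.3),2,c,-1)
h=350;w=cv2.copyMakeBorder(w,0,h-w.shape[0],0,0,0);s=s[:h]
save(np.hstack([s,w]),'s6.png')
```

```text
[0.5308116  0.10535821 0.12141499] 0.28095886942693626 [-0.61951711  0.58299054  1.28912712]
```

View pics/s6.png

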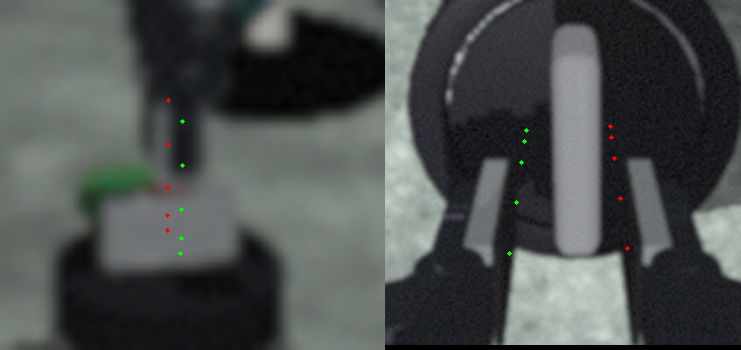

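Fingertips sit at about (182,175) in the side crop, roughly 35 mm above the reported TCP. Closing gently now will show whether the pads meet the bar.

Emit:
{"name": "jog_arm", "arguments": {
  "increments": [
    {"hand": 0.012,"x": 0.0,"y": 0.0,"z": 0.0,"wx": 0.0,"wy": 0.0,"wz": 0.0},
    {"hand": 0.004,"x": 0.0,"y": 0.0,"z": 0.0,"wx": 0.0,"wy": 0.0,"wz": 0.0},
    {"hand": 0.004,"x": 0.0,"y": 0.0,"z": 0.0,"wx": 0.0,"wy": 0.0,"wz": 0.0},
    {"hand": 0.004,"x": 0.0,"y": 0.0,"z": 0.0,"wx": 0.0,"wy": 0.0,"wz": 0.0},
    {"hand": 0.004,"x": 0.0,"y": 0.0,"z": 0.0,"wx": 0.0,"wy": 0.0,"wz": 0.0}
  ],
  "newtons": 25
}}

```text
time: 3.73
position: [0.5308, 0.1054, 0.1214]
ee_rot: [-180.0, -0.0, 177.1]
force: [1.0, 0.2, -0.3]
gripper_width: 0.048
grasp_force: 0.0
```

Run:
```python
from h import *
print(manip.hold_point_z,[a for a in dir(manip) if a[0]!='_'])
o=manip.get_obs();print(o['position'],o['gripper_width'],o['force'],o['torque'],o['grasp_force'])
```

```text
0.0187 ['PlanningError', 'get_image', 'get_obs', 'hand_in', 'hold_point_z']
[0.53078889 0.10541412 0.12139438] 0.04761631129050809 [ 0.96193508  0.16794399 -0.26478988] [0.00649481 0.00668678 0.02307129] 0.0
```

The fingers shut on nothing, so the real tips are well above the reported TCP. I'll measure the shut tip in the side picture.

Run:
```python
from h import *
S=shot('side');p=manip.get_obs()['position']
g=cv2.cvtColor(S['frame'],cv2.COLOR_RGB2GRAY)
for dz in(0,.01,.02,.025,.03,.035,.04,.05):print(dz,proj(S,[p+[0,0,dz]]).round(1))
print(g[132:165,256:276])
W=shot('wrist');gw=cv2.cvtColor(W['frame'],cv2.COLOR_RGB2GRAY)
for dz in(0,.02,.03,.04):print(dz,proj(W,[p+[-.011,0,dz]]).round(1),proj(W,[p+[.011,0,dz]]).round(1))
print(gw[205:275:2,236:274:2])
```

```text
0 [[264.4 159. ]]
0.01 [[264.4 155.9]]
0.02 [[264.4 152.9]]
0.025 [[264.5 151.3]]
0.03 [[264.5 149.8]]
0.035 [[264.5 148.2]]
0.04 [[264.5 146.6]]
0.05 [[264.6 143.5]]
[[114 112  97  66  37  24  24  25  24  24  25  25  26  28  28  24  25  15
   13  25]
 [115 113  97  66  35  25  24  24  23  23  26  24  24  24  25  31  28  19
   10   7]
 [117 112  98  68  39  26  22  26  27  29  32  28  25  25  26  29  27  19
   13   9]
 [121 116 101  73  42  30  24  26  28  36  39  32  27  26  24  22  21  13
    8   9]
 [125 120 109  86  55  35  29  27  28  31  35  32  29  29  29  23  19  10
   10   9]
 [128 125 119 104  76  50  36  29  24  26  30  29  30  33  32  31  13  13
    9  10]
 [132 130 129 120  98  72  54  41  25  25  24  31  33  35  36  28  14  10
    8   7]
 [134 134 133 126 107  86  72  51  31  23  28  35  37  31  23  17   8   9
    3   9]
 [134 134 133 127 108  90  79  57  34  30  30  39  46  38  31  26  19  13
   11   9]
 [129 130 130 124 108  90  78  58  37  30  34  47  61  66  67  59  48  37
   34  33]
 [125 125 124 119 102  88  79  57  34  31  33  52  78  95  98  93  80  72
   72  71
[... 4153 characters left out ...]
  94 143 151 148  96  41  91 107 111 108 111
   96]
 [ 99 112 115 111 110  78  26  96 143 154 145  97  30  82 113 111 111 110
   99]
 [105 109 110 112 109  80  31  94 145 152 148  92  35  88 108 109 110 111
  104]
 [109 111 109 111 110  77  29  93 143 148 148  94  32  81 112 111 112 112
  105]
 [109 111 109 110 105  70  29  96 148 152 144  88  31  75 111 106 110 107
  106]
 [107 107 110 111 108  72  31  97 142 150 144  82  30  76 107 113 112 112
  110]
 [111 110 110 111 108  63  33  92 144 149 144  91  29  65 107 114 108 112
  112]
 [113 112 113 110 107  61  32  92 142 150 150  96  27  64 105 112 113 110
  114]
 [112 107 111 111 107  60  33  96 141 155 147  96  27  62 103 111 108 111
  111]]
```

The shut tips are at about row 148 in the side picture, so roughly 35 mm above the reported TCP (the tool offset reported is off). I'll go by the pictures: open, descend 20 mm in small steps, and check the force.

Emit:
{"name": "jog_arm", "arguments": {
  "increments": [
    {"hand": 0.036,"x": 0.0,"y": 0.0,"z": 0.0,"wx": 0.0,"wy": 0.0,"wz": 0.0},
    {"hand": 0.036,"x": 0.0,"y": 0.0,"z": 0.0,"wx": 0.0,"wy": 0.0,"wz": 0.0},
    {"hand": 0.036,"x": 0.0,"y": 0.0,"z": 0.0,"wx": 0.0,"wy": 0.0,"wz": 0.0},
    {"hand": 0.036,"x": 0.0,"y": 0.0,"z": 0.0,"wx": 0.0,"wy": 0.0,"wz": 0.0},
    {"hand": 0.036,"x": 0.0,"y": 0.0,"z": 0.005,"wx": 0.0,"wy": 0.0,"wz": 0.0},
    {"hand": 0.036,"x": 0.0,"y": 0.0,"z": 0.01,"wx": 0.0,"wy": 0.0,"wz": 0.0},
    {"hand": 0.036,"x": 0.0,"y": 0.0,"z": 0.015,"wx": 0.0,"wy": 0.0,"wz": 0.0},
    {"hand": 0.036,"x": 0.0,"y": 0.0,"z": 0.02,"wx": 0.0,"wy": 0.0,"wz": 0.0},
    {"hand": 0.036,"x": 0.0,"y": 0.0,"z": 0.02,"wx": 0.0,"wy": 0.0,"wz": 0.0}
  ],
  "newtons": 25
}}

```text
time: 4.58
position: [0.5299, 0.1052, 0.1]
ee_rot: [-180.0, -0.1, 177.1]
force: [-0.5, -0.2, 0.8]
gripper_width: 0.426
grasp_force: 0.0
```

Reported z is 0.100 with no contact, so the offset is confirmed. Descend 12 mm more, in small steps, then close.

Emit:
{"name": "jog_arm", "arguments": {
  "increments": [
    {"hand": 0.036,"x": 0.0,"y": 0.0,"z": 0.004,"wx": 0.0,"wy": 0.0,"wz": 0.0},
    {"hand": 0.036,"x": 0.0,"y": 0.0,"z": 0.008,"wx": 0.0,"wy": 0.0,"wz": 0.0},
    {"hand": 0.036,"x": 0.0,"y": 0.0,"z": 0.011,"wx": 0.0,"wy": 0.0,"wz": 0.0},
    {"hand": 0.036,"x": 0.0,"y": 0.0,"z": 0.011,"wx": 0.0,"wy": 0.0,"wz": 0.0},
    {"hand": 0.02,"x": 0.0,"y": 0.0,"z": 0.011,"wx": 0.0,"wy": 0.0,"wz": 0.0},
    {"hand": 0.005,"x": 0.0,"y": 0.0,"z": 0.011,"wx": 0.0,"wy": 0.0,"wz": 0.0},
    {"hand": 0.005,"x": 0.0,"y": 0.0,"z": 0.011,"wx": 0.0,"wy": 0.0,"wz": 0.0},
    {"hand": 0.005,"x": 0.0,"y": 0.0,"z": 0.011,"wx": 0.0,"wy": 0.0,"wz": 0.0},
    {"hand": 0.005,"x": 0.0,"y": 0.0,"z": 0.011,"wx": 0.0,"wy": 0.0,"wz": 0.0}
  ],
  "newtons": 40
}}

```text
time: 5.33
position: [0.5314, 0.106, 0.0908]
ee_rot: [179.9, 0.1, 177.1]
force: [1.2, 5.1, 1.1]
gripper_width: 0.131
grasp_force: 43.6
```

Run:
```python
from h import *
o=manip.get_obs();print(o['position'],o['ee_rot'],o['joints'],o['gripper_width'],o['force'],o['torque'],o['grasp_force'])
```

```text
[0.5314281  0.10601834 0.0908227 ] [1.79945701e+02 7.82307738e-02 1.77068937e+02] [ 1.00019813e+01  2.59150550e+01  1.08058813e+02  4.92815025e-02
  4.59377432e+01 -7.71012381e+01] 0.13094715892939546 [1.20751859 5.09913304 1.10915022] [ 0.93947651 -0.1692211   0.02559185] 43.604618310928345
```

Gripped: opening 11 mm, 44 N. Now a gentle clockwise trial (yaw falling) of 5 degrees.

Emit:
{"name": "jog_arm", "arguments": {
  "increments": [
    {"hand": 0.005,"x": 0.0,"y": 0.0,"z": 0.0,"wx": 0.0,"wy": 0.0,"wz": 0.2},
    {"hand": 0.005,"x": 0.0,"y": 0.0,"z": 0.0,"wx": 0.0,"wy": 0.0,"wz": 0.4},
    {"hand": 0.005,"x": 0.0,"y": 0.0,"z": 0.0,"wx": 0.0,"wy": 0.0,"wz": 0.6},
    {"hand": 0.005,"x": 0.0,"y": 0.0,"z": 0.0,"wx": 0.0,"wy": 0.0,"wz": 0.8},
    {"hand": 0.005,"x": 0.0,"y": 0.0,"z": 0.0,"wx": 0.0,"wy": 0.0,"wz": 1.0},
    {"hand": 0.005,"x": 0.0,"y": 0.0,"z": 0.0,"wx": 0.0,"wy": 0.0,"wz": 1.0}
  ],
  "newtons": 40
}}

```text
time: 5.83
position: [0.5318, 0.1059, 0.0908]
ee_rot: [179.9, 0.1, 172.0]
force: [1.5, 5.5, 0.0]
gripper_width: 0.13
grasp_force: 43.6
```

```bash
cat > st.py <<'E'
from h import *
o=manip.get_obs();print(o['time'],o['position'].round(4),o['ee_rot'].round(2),'j6',o['joints'][5].round(1),'w',o['gripper_width'].round(3),'F',o['force'].round(2),'T',o['torque'].round(3),o['grasp_force'])
E
python3 st.py
```

```text
Traceback (most recent call last):
  File "st.py", line 2, in <module>
    o=manip.get_obs();print(o['time'],o['position'].round(4),o['ee_rot'].round(2),'j6',o['joints'][5].round(1),'w',o['gripper_width'].round(3),'F',o['force'].round(2),'T',o['torque'].round(3),o['grasp_force'])
                                                                                                                   ^^^^^^^^^^^^^^^^^^^^^^^^
AttributeError: 'float' object has no attribute 'round'
```

```bash
sed -i "s/o\['gripper_width'\].round(3)/o['gripper_width']/" st.py; python3 st.py
```

```text
5.8333 [0.5318 0.1059 0.0908] [1.7994e+02 1.1000e-01 1.7203e+02] j6 -72.1 w 0.1301454706365495 F [1.52 5.5  0.03] T [ 0.891 -0.401  0.148] 43.567761182785034
```

Emit:
{"name": "jog_arm", "arguments": {
  "increments": [
    {"hand": 0.005,"x": 0.0,"y": 0.0,"z": 0.0,"wx": 0.0,"wy": 0.0,"wz": 0.2},
    {"hand": 0.005,"x": 0.0,"y": 0.0,"z": 0.0,"wx": 0.0,"wy": 0.0,"wz": 0.4},
    {"hand": 0.005,"x": 0.0,"y": 0.0,"z": 0.0,"wx": 0.0,"wy": 0.0,"wz": 0.6},
    {"hand": 0.005,"x": 0.0,"y": 0.0,"z": 0.0,"wx": 0.0,"wy": 0.0,"wz": 0.6}
  ],
  "newtons": 40
}}

```text
time: 6.17
position: [0.5322, 0.1064, 0.091]
ee_rot: [179.9, 0.1, 169.0]
force: [2.2, 7.3, -0.0]
gripper_width: 0.128
grasp_force: 43.6
```

```bash
python3 st.py
```

```text
6.1667 [0.5322 0.1064 0.091 ] [1.7989e+02 1.4000e-01 1.6902e+02] j6 -69.1 w 0.12800164334167805 F [ 2.25  7.26 -0.05] T [ 1.378 -0.469  0.205] 43.60273361206055
```

Emit:
{"name": "jog_arm", "arguments": {
  "increments": [
    {"hand": 0.005,"x": 0.0,"y": 0.0,"z": 0.0,"wx": 0.0,"wy": 0.0,"wz": 0.2},
    {"hand": 0.005,"x": 0.0,"y": 0.0,"z": 0.0,"wx": 0.0,"wy": 0.0,"wz": 0.4},
    {"hand": 0.005,"x": 0.0,"y": 0.0,"z": 0.0,"wx": 0.0,"wy": 0.0,"wz": 0.6},
    {"hand": 0.005,"x": 0.0,"y": 0.0,"z": 0.0,"wx": 0.0,"wy": 0.0,"wz": 0.6}
  ],
  "newtons": 40
}}

```text
time: 6.5
position: [0.5326, 0.1069, 0.0911]
ee_rot: [179.8, 0.2, 166.0]
force: [4.1, 10.1, -1.5]
gripper_width: 0.126
grasp_force: 43.7
```

```bash
python3 st.py
```

```text
6.5 [0.5326 0.1069 0.0911] [179.82   0.18 166.03] j6 -66.1 w 0.1258392897132763 F [ 4.11 10.07 -1.47] T [ 1.882 -0.642  0.331] 43.660510182380676
```

```bash
cat > bar.py <<'E'
from h import *
o=manip.get_obs();W=shot('wrist');g=cv2.cvtColor(W['frame'],cv2.COLOR_RGB2GRAY)
m=np.zeros_like(g);m[150:245,215:300]=(g[150:245,215:300]>120)
n,l,st,ce=cv2.connectedComponentsWithStats(m);i=1+st[1:,4].argmax()
ys,xs=np.where(l==i);L=[];C=[]
for y in range(ys.min()+6,ys.max()-2):
    r=xs[ys==y]
    if len(r): C.append(onz(W,(r.min()+r.max())/2,y,.144)[:2]);
C=np.array(C);q=np.polyfit(C[:,0],C[:,1],1);res=C[:,1]-np.polyval(q,C[:,0]);q=np.polyfit(C[abs(res)<.001,0],C[abs(res)<.001,1],1)
print(st[i],'near end',onz(W,*[xs[ys==ys.min()].mean(),ys.min()],.144)[:2].round(4),'bar ang',np.degrees(np.arctan(q[0])).round(2),'y at x=.53',np.polyval(q,.53).round(4),'tool yaw',o['ee_rot'][2],'rms',res.std())
E
python3 bar.py
```

```text
[242 198  24  47 932] near end [0.4961 0.1158] bar ang -14.16 y at x=.53 0.1073 tool yaw 166.02906802805992 rms 0.00020198000110502911
```

The bar follows the tool (bar −14.2°, tool −14.0°), so the cap has really turned 11°. Easing the side load and going on 4°.

Emit:
{"name": "jog_arm", "arguments": {
  "increments": [
    {"hand": 0.005,"x": -0.0005,"y": 0.001,"z": 0.0,"wx": 0.0,"wy": 0.0,"wz": 0.2},
    {"hand": 0.005,"x": -0.001,"y": 0.002,"z": 0.0,"wx": 0.0,"wy": 0.0,"wz": 0.4},
    {"hand": 0.005,"x": -0.001,"y": 0.002,"z": 0.0,"wx": 0.0,"wy": 0.0,"wz": 0.6},
    {"hand": 0.005,"x": -0.001,"y": 0.002,"z": 0.0,"wx": 0.0,"wy": 0.0,"wz": 0.8},
    {"hand": 0.005,"x": -0.001,"y": 0.002,"z": 0.0,"wx": 0.0,"wy": 0.0,"wz": 0.8}
  ],
  "newtons": 40
}}

```text
time: 6.97
position: [0.5325, 0.108, 0.0909]
ee_rot: [179.9, 0.0, 162.1]
force: [-0.8, 8.5, 3.5]
gripper_width: 0.127
grasp_force: 45.8
```

```bash
python3 st.py; python3 bar.py
```

```text
6.9667 [0.5325 0.108  0.0909] [1.7994e+02 3.0000e-02 1.6210e+02] j6 -62.0 w 0.12727762028649484 F [-0.75  8.52  3.48] T [1.401 0.062 0.702] 45.82327365875244
[242 197  23  48 955] near end [0.4959 0.1179] bar ang -18.21 y at x=.53 0.1082 tool yaw 162.09574766855235 rms 0.00010363695201989594
```

Emit:
{"name": "jog_arm", "arguments": {
  "increments": [
    {"hand": 0.005,"x": 0.0,"y": 0.001,"z": 0.0,"wx": 0.0,"wy": 0.0,"wz": 0.1},
    {"hand": 0.005,"x": 0.0,"y": 0.0015,"z": 0.0,"wx": 0.0,"wy": 0.0,"wz": 0.2},
    {"hand": 0.005,"x": 0.0,"y": 0.0015,"z": 0.0,"wx": 0.0,"wy": 0.0,"wz": 0.3},
    {"hand": 0.005,"x": 0.0,"y": 0.0015,"z": 0.0,"wx": 0.0,"wy": 0.0,"wz": 0.4},
    {"hand": 0.005,"x": 0.0,"y": 0.0015,"z": 0.0,"wx": 0.0,"wy": 0.0,"wz": 0.4}
  ],
  "newtons": 40
}}

```text
time: 7.43
position: [0.532, 0.1087, 0.0908]
ee_rot: [-180.0, -0.1, 160.2]
force: [-3.4, 4.5, 7.5]
gripper_width: 0.132
grasp_force: 48.1
```

```bash
python3 st.py; python3 bar.py
```

```text
7.4333 [0.532  0.1087 0.0908] [-1.7996e+02 -5.0000e-02  1.6015e+02] j6 -59.8 w 0.13179435919659516 F [-3.36  4.45  7.46] T [0.86  0.504 0.849] 48.05966019630432
[241 197  24  48 973] near end [0.4967 0.1225] bar ang -19.3 y at x=.53 0.1091 tool yaw 160.15056195061103 rms 0.00017786064894534395
```

Bar −19.3° now lags the tool (−19.9°) with moment 0.85 N m and grip force rising: this is the stop, about 16° clockwise. So it frees anticlockwise. The last joint lacks the range in this grip, so I release, rise, turn half round and regrip.

Emit:
{"name": "jog_arm", "arguments": {
  "increments": [
    {"hand": 0.04,"x": 0.0,"y": 0.0,"z": 0.0,"wx": 0.0,"wy": 0.0,"wz": -0.3},
    {"hand": 0.04,"x": 0.0,"y": 0.0,"z": 0.0,"wx": 0.0,"wy": 0.0,"wz": 0.0},
    {"hand": 0.04,"x": 0.0,"y": 0.0,"z": 0.0,"wx": 0.0,"wy": 0.0,"wz": 0.0},
    {"hand": 0.04,"x": 0.0,"y": 0.0,"z": 0.0,"wx": 0.0,"wy": 0.0,"wz": 0.0},
    {"hand": 0.04,"x": 0.0,"y": 0.0,"z": -0.015,"wx": 0.0,"wy": 0.0,"wz": 0.0},
    {"hand": 0.04,"x": 0.0,"y": 0.0,"z": -0.035,"wx": 0.0,"wy": 0.0,"wz": 0.0},
    {"hand": 0.04,"x": 0.0,"y": 0.0,"z": -0.045,"wx": 0.0,"wy": 0.0,"wz": 0.0},
    {"hand": 0.04,"x": 0.0,"y": 0.0,"z": -0.045,"wx": 0.0,"wy": 0.0,"wz": 1.4},
    {"hand": 0.04,"x": 0.0,"y": 0.0,"z": -0.045,"wx": 0.0,"wy": 0.0,"wz": 2.8},
    {"hand": 0.04,"x": 0.0,"y": 0.0,"z": -0.045,"wx": 0.0,"wy": 0.0,"wz": 4.2},
    {"hand": 0.04,"x": 0.0,"y": 0.0,"z": -0.045,"wx": 0.0,"wy": 0.0,"wz": 5.6},
    {"hand": 0.04,"x": 0.0,"y": 0.0,"z": -0.045,"wx": 0.0,"wy": 0.0,"wz": 7.0},
    {"hand": 0.04,"x": 0.0,"y": 0.0,"z": -0.045,"wx": 0.0,"wy": 0.0,"wz": 8.4},
    {"hand": 0.04,"x": 0.0,"y": 0.0,"z": -0.045,"wx": 0.0,"wy": 0.0,"wz": 9.8},
    {"hand": 0.04,"x": 0.0,"y": 0.0,"z": -0.045,"wx": 0.0,"wy": 0.0,"wz": 11.2},
    {"hand": 0.04,"x": 0.0,"y": 0.0,"z": -0.045,"wx": 0.0,"wy": 0.0,"wz": 12.6},
    {"hand": 0.04,"x": 0.0,"y": 0.0,"z": -0.045,"wx": 0.0,"wy": 0.0,"wz": 14.0},
    {"hand": 0.04,"x": 0.0,"y": 0.0,"z": -0.045,"wx": 0.0,"wy": 0.0,"wz": 15.4},
    {"hand": 0.04,"x": 0.0,"y": 0.0,"z": -0.045,"wx": 0.0,"wy": 0.0,"wz": 16.8},
    {"hand": 0.04,"x": 0.0,"y": 0.0,"z": -0.045,"wx": 0.0,"wy": 0.0,"wz": 16.8}
  ],
  "newtons": 40
}}

```text
time: 9.15
position: [0.5326, 0.1083, 0.1353]
ee_rot: [-180.0, 0.0, 75.8]
force: [-0.5, -0.1, -0.5]
gripper_width: 0.468
grasp_force: 0.0
```

```bash
python3 st.py
```

```text
9.15 [0.5326 0.1083 0.1353] [-1.800e+02  2.000e-02  7.584e+01] j6 24.4 w 0.4683802660727143 F [-0.49 -0.13 -0.46] T [ 0.016  0.035 -0.018] 0.0
```

Emit:
{"name": "jog_arm", "arguments": {
  "increments": [
    {"hand": 0.04,"x": 0.0,"y": 0.0,"z": 0.0,"wx": 0.0,"wy": 0.0,"wz": 1.4},
    {"hand": 0.04,"x": 0.0,"y": 0.0,"z": 0.0,"wx": 0.0,"wy": 0.0,"wz": 2.8},
    {"hand": 0.04,"x": 0.0,"y": 0.0,"z": 0.0,"wx": 0.0,"wy": 0.0,"wz": 4.2},
    {"hand": 0.04,"x": 0.0,"y": 0.0,"z": 0.0,"wx": 0.0,"wy": 0.0,"wz": 5.6},
    {"hand": 0.04,"x": 0.0,"y": 0.0,"z": 0.0,"wx": 0.0,"wy": 0.0,"wz": 7.0},
    {"hand": 0.04,"x": 0.0,"y": 0.0,"z": 0.0,"wx": 0.0,"wy": 0.0,"wz": 8.4},
    {"hand": 0.04,"x": 0.0,"y": 0.0,"z": 0.0,"wx": 0.0,"wy": 0.0,"wz": 9.8},
    {"hand": 0.04,"x": 0.0,"y": 0.0,"z": 0.0,"wx": 0.0,"wy": 0.0,"wz": 11.2},
    {"hand": 0.04,"x": 0.0,"y": 0.0,"z": 0.0,"wx": 0.0,"wy": 0.0,"wz": 12.6},
    {"hand": 0.04,"x": 0.0,"y": 0.0,"z": 0.0,"wx": 0.0,"wy": 0.0,"wz": 14.0},
    {"hand": 0.04,"x": 0.0,"y": 0.0,"z": 0.0,"wx": 0.0,"wy": 0.0,"wz": 15.4},
    {"hand": 0.04,"x": 0.0,"y": 0.0,"z": 0.0,"wx": 0.0,"wy": 0.0,"wz": 16.8},
    {"hand": 0.04,"x": 0.0,"y": 0.0,"z": 0.0,"wx": 0.0,"wy": 0.0,"wz": 18.2},
    {"hand": 0.04,"x": 0.0,"y": 0.0,"z": 0.0,"wx": 0.0,"wy": 0.0,"wz": 18.9},
    {"hand": 0.04,"x": 0.0,"y": 0.0,"z": 0.0,"wx": 0.0,"wy": 0.0,"wz": 18.9},
    {"hand": 0.04,"x": 0.0,"y": 0.0,"z": 0.0,"wx": 0.0,"wy": 0.0,"wz": 18.9}
  ],
  "newtons": 40
}}

```text
time: 10.48
position: [0.5327, 0.1084, 0.1354]
ee_rot: [180.0, -0.0, -18.2]
force: [0.3, 0.5, 0.5]
gripper_width: 0.471
grasp_force: 0.0
```

```bash
python3 st.py
python3 - <<'E'
from h import *
W=shot('wrist');np.save('w7.npy',W['frame']);import pickle;pickle.dump(W,open('w7.pkl','wb'))
B=[[.53+.029*a*np.cos(np.radians(-19)),.1065+.029*a*np.sin(np.radians(-19)),.144] for a in(-1,0,1)];P=proj(W,B);print(P)
f=W['frame'].copy()
for q in P: cv2.circle(f,tuple(int(a+.5) for a in q),2,(255,0,0),-1)
save(cv2.resize(f[120:320,130:390],None,fx=2.5,fy=2.5),'w7.png')
E
```

```text
10.4833 [0.5327 0.1084 0.1354] [179.99  -0.   -18.15] j6 118.4 w 0.4714869540145175 F [0.28 0.5  0.49] T [0.033 0.012 0.031] 0.0
[[257.22624431 275.21247657]
 [258.07063036 235.68023878]
 [259.00323404 192.16494789]]
```

View pics/w7.png

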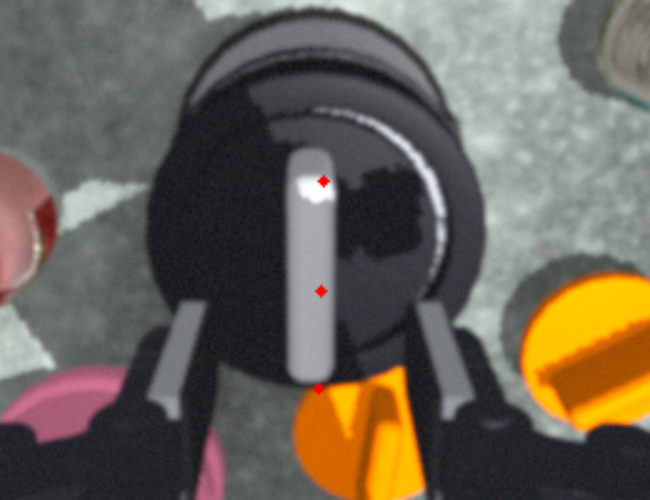

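View: bar centreline at crop column about 311, rows 173–382, parallel to the fingers and centred between their tips (207 and 417, middle 312).

Run:
```python
from h import *
import pickle
W=pickle.load(open('w7.pkl','rb'))
f=lambda a,b: onz(W,130+a/2.5,120+b/2.5,.144)
c=f(310.5,277.5);a=f(311,173);b=f(310,382);print(c,a,b,np.linalg.norm(a-b),np.degrees(np.arctan2((a-b)[1],(a-b)[0])))
R=Ro.from_euler('xyz',[180,0,-18.15],degrees=True);print(R.inv().apply(c-[.5327,.1084,.144]))
```

```text
[0.53386135 0.10781922 0.144     ] [0.56006541 0.09911597 0.144     ] [0.5050033  0.11740414 0.144     ] 0.05801976891163154 -18.37323997462741
[1.28448511e-03 1.90119995e-04 2.32829844e-20]
```

Emit:
{"name": "jog_arm", "arguments": {
  "increments": [
    {"hand": 0.04,"x": 0.0013,"y": 0.0,"z": 0.012,"wx": 0.0,"wy": 0.0,"wz": 0.0},
    {"hand": 0.04,"x": 0.0013,"y": 0.0,"z": 0.024,"wx": 0.0,"wy": 0.0,"wz": 0.0},
    {"hand": 0.04,"x": 0.0013,"y": 0.0,"z": 0.035,"wx": 0.0,"wy": 0.0,"wz": 0.0},
    {"hand": 0.04,"x": 0.0013,"y": 0.0,"z": 0.043,"wx": 0.0,"wy": 0.0,"wz": 0.0},
    {"hand": 0.04,"x": 0.0013,"y": 0.0,"z": 0.047,"wx": 0.0,"wy": 0.0,"wz": 0.0},
    {"hand": 0.04,"x": 0.0013,"y": 0.0,"z": 0.047,"wx": 0.0,"wy": 0.0,"wz": 0.0},
    {"hand": 0.02,"x": 0.0013,"y": 0.0,"z": 0.047,"wx": 0.0,"wy": 0.0,"wz": 0.0},
    {"hand": 0.005,"x": 0.0013,"y": 0.0,"z": 0.047,"wx": 0.0,"wy": 0.0,"wz": 0.0},
    {"hand": 0.005,"x": 0.0013,"y": 0.0,"z": 0.047,"wx": 0.0,"wy": 0.0,"wz": 0.0},
    {"hand": 0.005,"x": 0.0013,"y": 0.0,"z": 0.047,"wx": 0.0,"wy": 0.0,"wz": 0.0},
    {"hand": 0.005,"x": 0.0013,"y": 0.0,"z": 0.047,"wx": 0.0,"wy": 0.0,"wz": 0.0}
  ],
  "newtons": 40
}}

```text
time: 11.45
position: [0.5342, 0.1081, 0.0888]
ee_rot: [-180.0, -0.0, -18.4]
force: [0.2, -0.2, -0.9]
gripper_width: 0.128
grasp_force: 41.9
```

```bash
python3 st.py
```

```text
11.45 [0.5342 0.1081 0.0888] [-1.7998e+02 -4.0000e-02 -1.8420e+01] j6 118.6 w 0.128157016213776 F [ 0.23 -0.18 -0.86] T [-0.021 -0.145  0.091] 41.857046484947205
```

Well centred, almost no side force. Turning anticlockwise 35° first.

Emit:
{"name": "jog_arm", "arguments": {
  "increments": [
    {"hand": 0.005,"x": 0.0,"y": 0.0,"z": 0.0,"wx": 0.0,"wy": 0.0,"wz": -0.4},
    {"hand": 0.005,"x": 0.0,"y": 0.0,"z": 0.0,"wx": 0.0,"wy": 0.0,"wz": -1.0},
    {"hand": 0.005,"x": 0.0,"y": 0.0,"z": 0.0,"wx": 0.0,"wy": 0.0,"wz": -1.6},
    {"hand": 0.005,"x": 0.0,"y": 0.0,"z": 0.0,"wx": 0.0,"wy": 0.0,"wz": -2.2},
    {"hand": 0.005,"x": 0.0,"y": 0.0,"z": 0.0,"wx": 0.0,"wy": 0.0,"wz": -2.8},
    {"hand": 0.005,"x": 0.0,"y": 0.0,"z": 0.0,"wx": 0.0,"wy": 0.0,"wz": -3.4},
    {"hand": 0.005,"x": 0.0,"y": 0.0,"z": 0.0,"wx": 0.0,"wy": 0.0,"wz": -4.0},
    {"hand": 0.005,"x": 0.0,"y": 0.0,"z": 0.0,"wx": 0.0,"wy": 0.0,"wz": -4.6},
    {"hand": 0.005,"x": 0.0,"y": 0.0,"z": 0.0,"wx": 0.0,"wy": 0.0,"wz": -5.2},
    {"hand": 0.005,"x": 0.0,"y": 0.0,"z": 0.0,"wx": 0.0,"wy": 0.0,"wz": -5.8},
    {"hand": 0.005,"x": 0.0,"y": 0.0,"z": 0.0,"wx": 0.0,"wy": 0.0,"wz": -6.4},
    {"hand": 0.005,"x": 0.0,"y": 0.0,"z": 0.0,"wx": 0.0,"wy": 0.0,"wz": -7.0},
    {"hand": 0.005,"x": 0.0,"y": 0.0,"z": 0.0,"wx": 0.0,"wy": 0.0,"wz": -7.0}
  ],
  "newtons": 40
}}

```text
time: 12.53
position: [0.5343, 0.1081, 0.0888]
ee_rot: [180.0, -0.0, 16.7]
force: [0.1, 0.5, 0.8]
gripper_width: 0.129
grasp_force: 41.9
```

```bash
python3 st.py
```

```text
12.5333 [0.5343 0.1081 0.0888] [ 1.800e+02 -4.000e-02  1.667e+01] j6 83.5 w 0.12866292311265837 F [0.13 0.51 0.8 ] T [ 0.068 -0.033  0.013] 41.885613799095154
```

Emit:
{"name": "jog_arm", "arguments": {
  "increments": [
    {"hand": 0.005,"x": 0.0,"y": 0.0,"z": 0.0,"wx": 0.0,"wy": 0.0,"wz": -0.6},
    {"hand": 0.005,"x": 0.0,"y": 0.0,"z": 0.0,"wx": 0.0,"wy": 0.0,"wz": -1.3},
    {"hand": 0.005,"x": 0.0,"y": 0.0,"z": 0.0,"wx": 0.0,"wy": 0.0,"wz": -2.0},
    {"hand": 0.005,"x": 0.0,"y": 0.0,"z": 0.0,"wx": 0.0,"wy": 0.0,"wz": -2.7},
    {"hand": 0.005,"x": 0.0,"y": 0.0,"z": 0.0,"wx": 0.0,"wy": 0.0,"wz": -3.4},
    {"hand": 0.005,"x": 0.0,"y": 0.0,"z": 0.0,"wx": 0.0,"wy": 0.0,"wz": -4.1},
    {"hand": 0.005,"x": 0.0,"y": 0.0,"z": 0.0,"wx": 0.0,"wy": 0.0,"wz": -4.8},
    {"hand": 0.005,"x": 0.0,"y": 0.0,"z": 0.0,"wx": 0.0,"wy": 0.0,"wz": -5.5},
    {"hand": 0.005,"x": 0.0,"y": 0.0,"z": 0.0,"wx": 0.0,"wy": 0.0,"wz": -6.2},
    {"hand": 0.005,"x": 0.0,"y": 0.0,"z": 0.0,"wx": 0.0,"wy": 0.0,"wz": -6.9},
    {"hand": 0.005,"x": 0.0,"y": 0.0,"z": 0.0,"wx": 0.0,"wy": 0.0,"wz": -7.6},
    {"hand": 0.005,"x": 0.0,"y": 0.0,"z": 0.0,"wx": 0.0,"wy": 0.0,"wz": -8.3},
    {"hand": 0.005,"x": 0.0,"y": 0.0,"z": 0.0,"wx": 0.0,"wy": 0.0,"wz": -9.0},
    {"hand": 0.005,"x": 0.0,"y": 0.0,"z": 0.0,"wx": 0.0,"wy": 0.0,"wz": -9.6},
    {"hand": 0.005,"x": 0.0,"y": 0.0,"z": 0.0,"wx": 0.0,"wy": 0.0,"wz": -10.2},
    {"hand": 0.005,"x": 0.0,"y": 0.0,"z": 0.0,"wx": 0.0,"wy": 0.0,"wz": -10.7},
    {"hand": 0.005,"x": 0.0,"y": 0.0,"z": 0.0,"wx": 0.0,"wy": 0.0,"wz": -11.2},
    {"hand": 0.005,"x": 0.0,"y": 0.0,"z": 0.0,"wx": 0.0,"wy": 0.0,"wz": -11.6},
    {"hand": 0.005,"x": 0.0,"y": 0.0,"z": 0.0,"wx": 0.0,"wy": 0.0,"wz": -11.6}
  ],
  "newtons": 40
}}

```text
time: 14.12
position: [0.5311, 0.1091, 0.0888]
ee_rot: [-179.7, -0.0, 74.5]
force: [-10.7, 5.3, 10.7]
gripper_width: 0.127
grasp_force: 43.5
```

```bash
python3 st.py
```

```text
14.1167 [0.5311 0.1091 0.0888] [-179.69   -0.     74.46] j6 25.7 w 0.127253251569744 F [-10.68   5.26  10.72] T [ 1.068  1.709 -0.404] 43.47315073013306
```

Turned to 74.5° (about 77° from the start) with some side load. Relieving it before lifting.

Emit:
{"name": "jog_arm", "arguments": {
  "increments": [
    {"hand": 0.005,"x": 0.0,"y": -0.002,"z": 0.0,"wx": 0.0,"wy": 0.0,"wz": 0.0},
    {"hand": 0.005,"x": 0.0,"y": -0.004,"z": 0.0,"wx": 0.0,"wy": 0.0,"wz": 0.0},
    {"hand": 0.005,"x": 0.0,"y": -0.004,"z": 0.0,"wx": 0.0,"wy": 0.0,"wz": 0.0},
    {"hand": 0.005,"x": 0.0,"y": -0.004,"z": 0.0,"wx": 0.0,"wy": 0.0,"wz": 0.0}
  ],
  "newtons": 40
}}

```text
time: 14.45
position: [0.5306, 0.1096, 0.0887]
ee_rot: [180.0, -0.0, 74.5]
force: [0.5, 3.5, 1.6]
gripper_width: 0.13
grasp_force: 42.1
```

```bash
python3 st.py
```

```text
14.45 [0.5306 0.1096 0.0887] [ 1.7995e+02 -5.0000e-02  7.4540e+01] j6 25.8 w 0.13030115812357104 F [0.54 3.47 1.61] T [ 0.609 -0.036 -0.011] 42.065205574035645
```

Emit:
{"name": "jog_arm", "arguments": {
  "increments": [
    {"hand": 0.005,"x": 0.001,"y": -0.0005,"z": 0.0,"wx": 0.0,"wy": 0.0,"wz": 0.0},
    {"hand": 0.005,"x": 0.001,"y": -0.0005,"z": -0.002,"wx": 0.0,"wy": 0.0,"wz": 0.0},
    {"hand": 0.005,"x": 0.001,"y": -0.0005,"z": -0.004,"wx": 0.0,"wy": 0.0,"wz": 0.0},
    {"hand": 0.005,"x": 0.001,"y": -0.0005,"z": -0.006,"wx": 0.0,"wy": 0.0,"wz": 0.0},
    {"hand": 0.005,"x": 0.001,"y": -0.0005,"z": -0.006,"wx": 0.0,"wy": 0.0,"wz": 0.0}
  ],
  "newtons": 60
}}

```text
time: 14.87
position: [0.5298, 0.1102, 0.0946]
ee_rot: [-180.0, 0.0, 74.6]
force: [0.3, 1.2, -1.9]
gripper_width: 0.123
grasp_force: 63.2
```

```bash
python3 st.py
```

```text
14.8667 [0.5298 0.1102 0.0946] [-1.7998e+02  1.0000e-02  7.4570e+01] j6 25.9 w 0.12277724103589407 F [ 0.28  1.16 -1.89] T [ 0.081 -0.107  0.008] 63.1847620010376
```

Free: up 6 mm with only the cap's weight. Lifting the other 94 mm straight.

Emit:
{"name": "jog_arm", "arguments": {
  "increments": [
    {"hand": 0.005,"x": 0.0,"y": 0.0,"z": -0.004,"wx": 0.0,"wy": 0.0,"wz": 0.0},
    {"hand": 0.005,"x": 0.0,"y": 0.0,"z": -0.01,"wx": 0.0,"wy": 0.0,"wz": 0.0},
    {"hand": 0.005,"x": 0.0,"y": 0.0,"z": -0.017,"wx": 0.0,"wy": 0.0,"wz": 0.0},
    {"hand": 0.005,"x": 0.0,"y": 0.0,"z": -0.025,"wx": 0.0,"wy": 0.0,"wz": 0.0},
    {"hand": 0.005,"x": 0.0,"y": 0.0,"z": -0.035,"wx": 0.0,"wy": 0.0,"wz": 0.0},
    {"hand": 0.005,"x": 0.0,"y": 0.0,"z": -0.045,"wx": 0.0,"wy": 0.0,"wz": 0.0},
    {"hand": 0.005,"x": 0.0,"y": 0.0,"z": -0.055,"wx": 0.0,"wy": 0.0,"wz": 0.0},
    {"hand": 0.005,"x": 0.0,"y": 0.0,"z": -0.065,"wx": 0.0,"wy": 0.0,"wz": 0.0},
    {"hand": 0.005,"x": 0.0,"y": 0.0,"z": -0.075,"wx": 0.0,"wy": 0.0,"wz": 0.0},
    {"hand": 0.005,"x": 0.0,"y": 0.0,"z": -0.084,"wx": 0.0,"wy": 0.0,"wz": 0.0},
    {"hand": 0.005,"x": 0.0,"y": 0.0,"z": -0.091,"wx": 0.0,"wy": 0.0,"wz": 0.0},
    {"hand": 0.005,"x": 0.0,"y": 0.0,"z": -0.094,"wx": 0.0,"wy": 0.0,"wz": 0.0},
    {"hand": 0.005,"x": 0.0,"y": 0.0,"z": -0.094,"wx": 0.0,"wy": 0.0,"wz": 0.0},
    {"hand": 0.005,"x": 0.0,"y": 0.0,"z": -0.094,"wx": 0.0,"wy": 0.0,"wz": 0.0},
    {"hand": 0.005,"x": 0.0,"y": 0.0,"z": -0.094,"wx": 0.0,"wy": 0.0,"wz": 0.0}
  ],
  "newtons": 60
}}

```text
time: 16.12
position: [0.5295, 0.1102, 0.1879]
ee_rot: [-179.9, 0.0, 74.6]
force: [-0.3, -0.0, -0.2]
gripper_width: 0.124
grasp_force: 63.2
```

```bash
python3 st.py
python3 - <<'E'
from h import *
S=shot('side');T=shot('top')
s=cv2.resize(S['frame'][90:230,170:310],None,fx=4,fy=4,interpolation=cv2.INTER_CUBIC)
t=cv2.resize(T['frame'][135:275,120:170],None,fx=4,fy=4,interpolation=cv2.INTER_CUBIC)
save(np.hstack([s,t]),'end.png');print(s.shape,t.shape)
E
```

```text
16.1167 [0.5295 0.1102 0.1879] [-1.7995e+02  3.0000e-02  7.4570e+01] j6 25.9 w 0.12430862931472228 F [-0.27 -0.04 -0.23] T [-0.014 -0.042 -0.005] 63.155579566955566
(560, 560, 3) (560, 200, 3)
```

View pics/end.png

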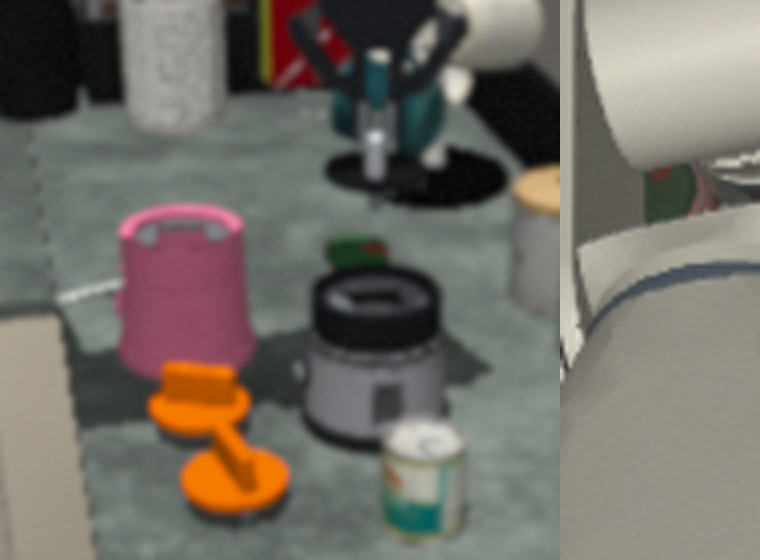

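The side view shows the cap held level at about (375,165), straight above the open grinder at (375,290). The jar (355,250) and tin (425,475) are where they were. Handing in.

```bash
python3 -c "
from rig import manip
print(manip.hand_in())"
```

```text
the job is handed in; nothing more can be done
None
```

The cap hits its stop clockwise after about 16° and unlocks anticlockwise; I turned it about 77° from its start and lifted it off, and handed in at about 16 s of the 51 s with the gripper holding it level about 10 cm above where it sat, jar and tin unmoved in the last picture and the mug, never approached, not re-imaged.

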